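# Third hand: hold the pump cover against the sprung stop

### The job

I stand at the far side of the bench, about to bolt the ball valve to the pump cover: lift the aluminium cover out of the wooden rack and turn it round so that the face with the grey rubber seal, now towards you, looks to my side. Keeping it upright and low over the bench (lower edge on the wood or at most a finger's width above), push its end squarely against the middle of the sprung stop's steel pad with a steady 10 N (7 to 13 N will do: the collar's edge then stands within the green band on the plunger), never driving the spring to its end. Finish while still gripping and pressing it like that, without letting go, and leave the valve, lamp base, pedal and mirror where they are.

Things in the scene. Friction and masses are not known exactly. Their poses are not given: they have to be found in the camera images.
- plate: Pump cover: loose aluminium plate 120 mm long (its x), 12 thick (y), 80 high (z, up), 0.25 to 0.4 kg, origin at its centre. +y face: bare, with a grey rubber seal ring (48 mm, 3 mm proud, centred at x +34). -y face: yellow. Starts upright in the rack, centre 52 mm over the bench, sealed face to the robot. Grasp across the thickness at the middle of the upper edge (x within 10 mm of the centre).
- rack: Fixed wooden rack 150 x 70 mm (its x, y), origin at its underside's centre. The plate stands in its slot, which runs along the rack's x, 15 mm wide, floor 12 mm and walls 30 mm above the bench: raise the plate by over 18 mm to clear it.
- stop: Fixed sprung end stop: blue housing (70 x 60 mm, 85 high) on a dark steel foot. Origin on the bench below the middle of the pad's front face at rest. +y: the way the pad is pressed in, square to the pad; +x: to the far side (the person); z up. Foot (90 wide, 10 high) begins 25 mm behind the origin (+y), housing 50 mm behind; the bench is clear in front of the pad (-y).
- pad_face (a point): Middle of the front face of the stop's steel pad (50 mm wide, 60 high), 45 mm above the bench; it moves with the pad. The pad sits on a white plunger 32 mm thick that slides into the housing through a steel collar. The plunger has a green band: the collar's edge stands within it at 8.75 to 16.25 mm of travel, that is 7 to 13 N.
- far_side (a point): A point 100 mm from the stop's pad (at rest) on the person's side (stop's +x), 45 mm above the bench: the sealed face must look to this side.
- pad (a joint): Travel of the pad into the housing, m: 0 at rest, 0.025 at its end. Spring 800 N/m, no preload: 0.0125 is 10 N.
- tray: Fixed small red open tray with bolts, 60 x 90 mm, 22 mm high, beside the stop on the person's side. Origin at its underside's centre.
- valve: White plastic ball valve with red handle, loose bystander, 92 x 44 mm, 70 mm high. Origin at its underside's centre.
- lamp: Red ceramic lamp base, loose bystander, 110 mm across, 135 mm high. Origin at its underside's centre.
- pedal: Steel bicycle pedal, loose bystander, 95 x 75 mm, 26 mm high, with a 30 mm axle stub. Origin at its underside's centre.
- mirror: Chrome round motorcycle mirror lying flat, loose bystander, 116 mm across, 20 mm high, with a bent stem reaching 155 mm along its -x. Origin at its underside's centre.

How it is judged:
By the outcome, as a careful person would: the job done as asked, in the order asked, and still so for the second after the job is handed in, while the arm keeps its last pose, push and grip.
It also fails if it takes over 42 s, if anything falls off the work surface, if the arm or the gripper's body presses on something with over 40 N, if the wrist force passes 120 N, or if a joint passes its speed limit or range.

### The arm

A 6-joint arm with a two-finger parallel gripper is mounted at the origin on the work surface. World frame = base frame: x ahead of the robot, y to its left, z up, the work surface at z = 0. Lengths are in m, angles in rad, forces in N, time in s.
With the tool pointing down it reaches from about 0.35 to 0.85 m from the base axis. Payload 8.1 kg.
Tool frame: the origin (TCP) lies on the mounting face of the last link; the fingertips stand 186 mm ahead of it and the grasp point (between the pads) lies 167 mm ahead of it; z points along the fingers, y is the line along which they close (so a half turn about z gives the same grasp; the last joint's range is limited). The gripper opens to 93 mm and grips with 3 to 60 N. Pads are 15 mm wide; open, the fingers measure 128 mm over their backs; the gripper's body (75 mm by 188 mm) begins 65 mm behind the grasp point.
Start: joints at [1.154, 0.13, 1.488, -0, 1.523, -0.085], TCP at [0.195, 0.567, 0.405] pointing down, gripper open.
Joint ranges: [-2.96, 2.96], [-0.89, 2.26], [0.02, 2.5], [-1.34, 4.48], [0, 2.73], [-2.66, 2.66]. Speed limits (rad/s): [2.39, 2.39, 2.79, 3.14, 3.14, 3.14].

### API

Orientations are given as a rotation vector (axis times angle).
In Python, from plant import read_state, read_camera, camera_params, close_job gives the robot as it stands. The module is installed in compiled form; this text tells all that it offers.
- The arm moves only by the tool servo_tool, never from a script. Its argument "increments" is a list of rows, each an object with "slide": the shift along the tool's x, y, z in mm, a list of three; "dr": the turn, a rotation vector about the tool's x, y, z in rad, a list of three; "jaw": the closure, from 0 (fully open) to 1 (shut). In form: [{"slide": [x, y, z], "dr": [ax, ay, az], "jaw": jaw}, ...]. A call has 1 to 20 rows; each row is the pose to reach, as a shift and turn from the pose commanded when the call began, along the tool's axes at that moment; what a row does not reach only later rows make up. A row lasts 1/10 s, in which the tool goes at most 50 mm and 8.59 degrees, less where a joint would pass 70% of its speed; a pose out of reach is approached as far as the arm can. A call with a gripper value outside its range is refused whole. The fingers move at their own pace and stop on an object; "force" is the grip in N (left out, the last holds). Time passes only in rows, so rows that repeat a pose let the fingers close. It gives the time, the measured TCP pose, the force, the opening and the grip force at its end, in the units of the state.
- read_state(): the state, without advancing time (a new reading comes with each control period).
- read_camera(name): name is "scene" or "top" or "wrist"; returns (picture, depth): 400x640x3 uint8, red, green, blue; 400x640 float32, m along the optical axis (not along the pixel's ray), 0 where there is no reading.
- camera_params(name): a dict with "fx", "fy", "cx", "cy" (pixels), "k1" (the pictures are not rectified: a ray, as slopes to the right and down, at radius r is drawn at 1 + k1 r^2 times it, then the intrinsics apply), "rvec" (rotation vector, rad) and "tvec" (3), from world to camera coordinates, as OpenCV has them. Camera axes: x right, y down, z forward; pixel columns grow to the right and rows downward; lengths in m; the calibration is good to about 2 mm. A picture is of the moment at which its call begins: read the wrist's pose just before it. camera_params takes no time and is no camera call; for the wrist camera it gives the pose at the moment of the call.
- close_job(): hands the job in; it is judged then, once.
The state is a dict: "t": time; "q": joint angles; "dq": joint speeds; "joint_torque": joint torques, N m; "tool_pos": TCP position; "orientation": TCP orientation; "force": force on the tool from outside, world axes, zero at the start; "wrist_torque": the same for the moment, N m; "opening": finger opening in m; "gripper_force": force on a finger pad.
Only numpy, scipy, OpenCV 4.12 (cv2) and the standard library are available. Lean on these libraries where they do the work, as an engineer would, in place of code of your own. Each camera call takes 0.05 s, during which the arm holds its last target. There are 200 camera calls.

## Working session

There is one attempt and no reset: what is moved stays moved. The work goes in short steps, Python scripts to look and compute and a tool call to move; the robot and the scene stay as the last step left them, time stands still between calls to the robot, and variables do not carry over. Pictures are saved under pics/ and viewed, at most 10 in all, crops included, and the job is handed in when it is done.

Besides the shell and the picture viewer there is one more tool, called as a command line: name --argument value ..., lists and objects as JSON in quotes. servo_tool: Moves the arm, as the interface text tells. Its arguments: {"type":"object","properties":{"increments":{"type":"array"},"force":{"type":"number"}},"required":["increments"]}

```bash
mkdir -p pics; cat > h.py <<'E'
import numpy as np, cv2
from plant import *
def snap(n,f):
    p=camera_params(n); im,d=read_camera(n); cv2.imwrite(f'pics/{f}.png',im[:,:,::-1]); np.savez(f'pics/{f}.npz',im=im,d=d,**p); return p,im,d
def und(p,uv):
    K=np.array([[p['fx'],0,p['cx']],[0,p['fy'],p['cy']],[0,0,1.]])
    D=np.array([float(p['k1']),0,0,0])
    return cv2.undistortPoints(np.array(uv,float).reshape(-1,1,2),K,D).reshape(-1,2)
def onplane(p,uv,z):
    R=cv2.Rodrigues(np.array(p['rvec'],float))[0]; t=np.array(p['tvec'],float).ravel(); c=-R.T@t
    r=np.c_[und(p,uv),np.ones(len(np.array(uv).reshape(-1,2)))]@R
    return c+r*((z-c[2])/r[:,2])[:,None]
def cloud(p,d):
    h,w=d.shape; u,v=np.meshgrid(np.arange(w),np.arange(h)); n=und(p,np.c_[u.ravel(),v.ravel()])
    R=cv2.Rodrigues(np.array(p['rvec'],float))[0]; t=np.array(p['tvec'],float).ravel()
    P=np.c_[n,np.ones(len(n))]*d.reshape(-1,1)
    return ((P-t)@R).reshape(h,w,3)
E
python3 - <<'E'
from h import *
for n in('scene','top'):
    p,im,d=snap(n,n+'0'); print(p)
a=cv2.imread('pics/scene0.png');b=cv2.imread('pics/top0.png')
print(read_state())
E
```

```text
{'fx': 466.4666425520438, 'fy': 466.4666425520438, 'cx': 313.1069546795124, 'cy': 197.78337761717788, 'k1': 0.025022502163470867, 'rvec': array([ 2.32661427,  0.52804853, -0.21068303]), 'tvec': array([-0.54009093, -0.11473248,  1.36857179])}
{'fx': 378.4114218975841, 'fy': 378.4114218975841, 'cx': 320.8075160969446, 'cy': 190.2833393383463, 'k1': -0.008886640389936164, 'rvec': array([ 2.03521333, -2.17907506,  0.24585587]), 'tvec': array([0.06612309, 0.57932979, 0.84571331])}
{'t': 0.1, 'q': array([ 1.15359593e+00,  1.31093443e-01,  1.48919005e+00,  1.28936166e-05,
        1.52300225e+00, -8.53732491e-02]), 'dq': array([-0.0012821 , -0.00243898, -0.00085325,  0.00098746, -0.00062655,
        0.00013992]), 'joint_torque': array([ 1.55263744e-03, -5.61343646e+01, -4.93094516e+01,  7.69697875e-02,
        2.92068534e-02, -3.68379392e-05]), 'tool_pos': array([0.19533817, 0.5670889 , 0.40377662]), 'orientation': array([-5.18774002e-01, -3.09802324e+00,  2.57059216e-03]), 'force': array([ 0.31467142, -0.3492554 , -0.58434222]), 'wrist_torque': array([-0.0425574 , -0.06742784, -0.00841143]), 'gripper_force': 0.0, 'opening': 0.09259337151962216}
```

View pics/scene0.png

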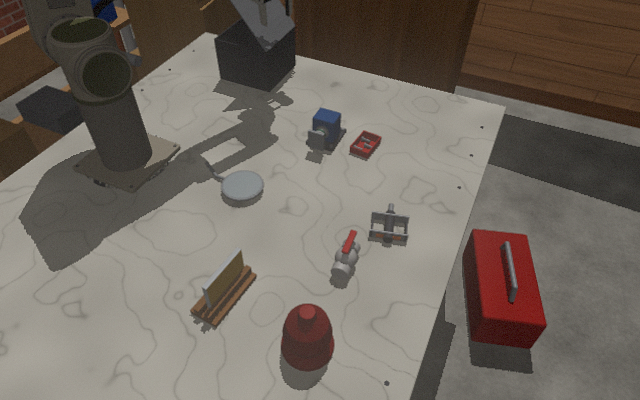

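View pics/top0.png

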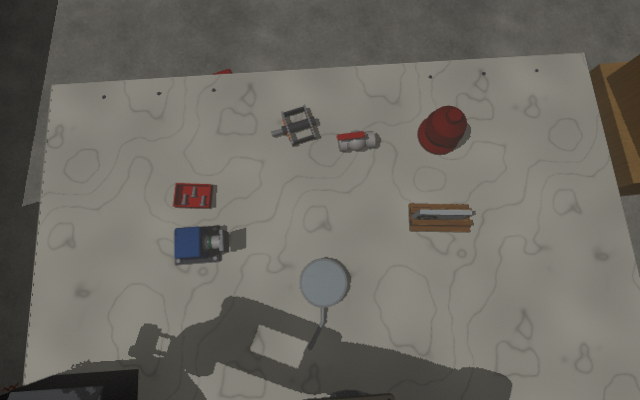

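The top view shows the rack at (440,217) with the plate's upper edge at about row 213, and the stop at (200,243) with its pad facing right at about (240,238). The mirror (325,283) lies between them, and the valve, pedal and lamp are on the far side. Next I measure these.

```bash
python3 - <<'E'
from h import *
z=np.load('pics/top0.npz');im,d=z['im'],z['d'];C=cloud(z,d)
def box(u0,u1,v0,v1,lo,hi,nm,thr=None):
    P=C[v0:v1,u0:u1].reshape(-1,3);dd=d[v0:v1,u0:u1].ravel();P=P[(dd>0)&(P[:,2]>lo)&(P[:,2]<hi)]
    if len(P)<3: print(nm,'none');return
    r=cv2.minAreaRect((P[:,:2]*1000).astype(np.float32)); print(nm,len(P),P.mean(0).round(4),np.median(P[:,2]).round(4),[np.round(x,1) for x in r], P.min(0).round(3),P.max(0).round(3))
box(400,485,200,240,.08,.11,'platetop'); box(400,485,198,240,.024,.036,'rackwalls')
box(165,260,215,275,.08,.1,'housing'); box(165,260,215,275,.055,.079,'pad/top'); box(165,260,215,275,.005,.02,'foot')
box(165,220,175,215,.015,.03,'tray');box(295,355,250,330,.01,.03,'mirror');box(330,385,120,160,.02,.09,'valve');box(410,475,95,160,.03,.15,'lamp');box(265,325,95,155,.012,.05,'pedal')
P=C[100:380:60,20:600:140,2];print(P.round(3))
z2=np.load('pics/scene0.npz')
A=cv2.resize(im[195:285,160:260],None,fx=4,fy=4,interpolation=2);B=cv2.resize(im[190:245,395:495],None,fx=4,fy=4,interpolation=2)
E=cv2.resize(z2['im'][90:170,290:390],None,fx=4,fy=4,interpolation=2);F=cv2.resize(z2['im'][235:335,180:280],None,fx=4,fy=4,interpolation=2)
L=np.vstack([A,B]);M=np.vstack([E,F]);h=max(len(L),len(M));pad=lambda x:np.vstack([x,np.zeros((h-len(x),400,3),np.uint8)])
cv2.imwrite('pics/crop.png',cv2.resize(np.hstack([pad(L),pad(M)]),None,fx=.8,fy=.8)[:,:,::-1])
E
```

```text
platetop 319 [ 0.5054 -0.2554  0.0909] 0.0913 [array([ 506.1, -256.3]), array([120.3,  13.5]), np.float64(84.7)] [ 0.495 -0.317  0.08 ] [ 0.517 -0.196  0.096]
rackwalls 491 [ 0.4985 -0.2629  0.0296] 0.0296 [array([ 504.4, -265.8]), array([150.5,  43. ]), np.float64(86.0)] [ 0.478 -0.342  0.024] [ 0.53  -0.19   0.036]
housing 765 [0.4774 0.3397 0.0847] 0.0848 [array([477.8, 339.7]), array([69.8, 57.1]), np.float64(0.4)] [0.443 0.311 0.08 ] [0.513 0.368 0.089]
pad/top 398 [0.4761 0.2904 0.0654] 0.0627 [array([477.6, 305. ]), array([69.1, 87.3]), np.float64(0.3)] [0.443 0.261 0.055] [0.512 0.348 0.079]
foot 450 [0.4637 0.3194 0.0107] 0.0103 [array([477.5, 311.5]), array([178.2,  93.3]), np.float64(88.2)] [0.428 0.224 0.005] [0.523 0.401 0.02 ]
tray 200 [0.6005 0.3479 0.0208] 0.021 [array([602.4, 350.4]), array([89.3, 60.9]), np.float64(83.5)] [0.568 0.304 0.015] [0.637 0.398 0.026]
mirror 1943 [0.3624 0.037  0.0202] 0.0204 [array([349.4,  30.2]), array([152.4, 114.2]), np.float64(20.9)] [ 0.26 -0.02  0.01] [0.424 0.094 0.027]
valve 633 [ 0.7095 -0.0708  0.0476] 0.0432 [array([714.4, -69.7]), array([49. , 98.1]), np.float64(1.4)] [ 0.69  -0.119  0.02 ] [ 0.739 -0.021  0.074]
lamp 1341 [ 0.7133 -0.2832  0.0978] 0.0999 [array([ 721.8, -291.2]), array([92.4, 89.5]), np.float64(84.6)] [ 0.676 -0.338  0.031] [ 0.767 -0.245  0.138]
pedal 660 [0.77   0.0786 0.0218] 0.0226 [array([767.6,  87.5]), array([ 94.5, 119.6]), np.float64(15.6)] [0.72  0.028 0.012] [0.826 0.145 0.03 ]
[[-0.745  0.001  0.001 -0.001 -0.001]
 [-0.752  0.001  0.001 -0.001 -0.002]
 [-0.753 -0.     0.002  0.029 -0.   ]
 [-0.747  0.001  0.023 -0.002 -0.001]
 [-0.752 -0.001  0.     0.001 -0.003]]
```

View pics/crop.png

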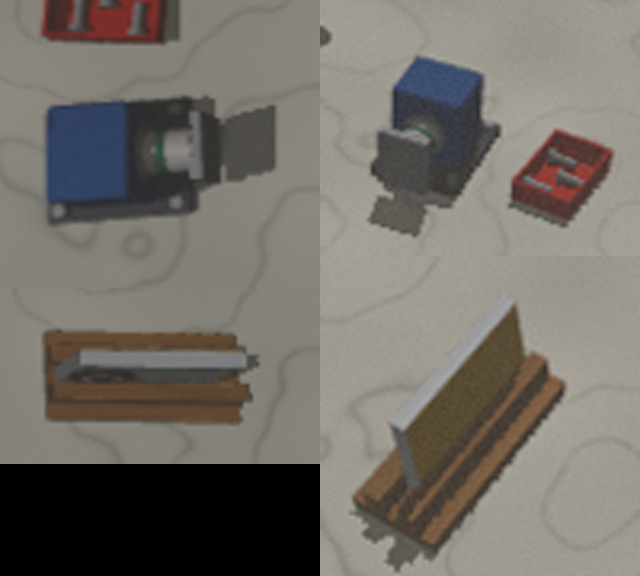

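The seal sits at the plate's +y-world end and faces the robot. The stop is square to the world axes, pressed along +y. The half turn may need joint 6 to go past its range with a vertical tool, so I will probably grip with the tool tilted in the plate's plane. First I go above the rack.

servo_tool --increments '[{"slide":[-558,-682,0],"dr":[0,0,1.331],"jaw":0},{"slide":[-558,-682,0],"dr":[0,0,1.331],"jaw":0},{"slide":[-558,-682,0],"dr":[0,0,1.331],"jaw":0},{"slide":[-558,-682,0],"dr":[0,0,1.331],"jaw":0},{"slide":[-558,-682,0],"dr":[0,0,1.331],"jaw":0},{"slide":[-558,-682,0],"dr":[0,0,1.331],"jaw":0},{"slide":[-558,-682,0],"dr":[0,0,1.331],"jaw":0},{"slide":[-558,-682,0],"dr":[0,0,1.331],"jaw":0},{"slide":[-558,-682,0],"dr":[0,0,1.331],"jaw":0},{"slide":[-558,-682,0],"dr":[0,0,1.331],"jaw":0},{"slide":[-558,-682,0],"dr":[0,0,1.331],"jaw":0},{"slide":[-558,-682,0],"dr":[0,0,1.331],"jaw":0},{"slide":[-558,-682,0],"dr":[0,0,1.331],"jaw":0},{"slide":[-558,-682,0],"dr":[0,0,1.331],"jaw":0},{"slide":[-558,-682,0],"dr":[0,0,1.331],"jaw":0},{"slide":[-558,-682,0],"dr":[0,0,1.331],"jaw":0},{"slide":[-558,-682,0],"dr":[0,0,1.331],"jaw":0},{"slide":[-558,-682,0],"dr":[0,0,1.331],"jaw":0},{"slide":[-558,-682,0],"dr":[0,0,1.331],"jaw":0},{"slide":[-558,-682,0],"dr":[0,0,1.331],"jaw":0}]'

```text
t: 2.1
tool_pos: [0.5006, -0.2597, 0.4038]
orientation: [-2.321, -2.114, 0.0]
force: [-0.4, -0.1, -0.1]
opening: 0.0931
gripper_force: 0.0
```

```bash
python3 - <<'E'
from h import *
s=read_state();print(s['t'],s['q'].round(4),s['tool_pos'].round(4),s['orientation'].round(3),s['dq'].round(3))
p,im,d=snap('wrist','w1')
R=cv2.Rodrigues(np.array(p['rvec']))[0];print((-R.T@np.array(p['tvec'])).round(3),R[2].round(3))
C=cloud(p,d)
m=(d>0)&(C[...,2]>.085)&(C[...,2]<.1)&(abs(C[...,0]-.506)<.03)&(abs(C[...,1]+.256)<.09)
P=C[m];print(len(P),np.median(P[:,2]));print(cv2.minAreaRect((P[:,:2]*1000).astype(np.float32)))
E
```

```text
2.1 [-5.6950e-01  3.4800e-02  1.5908e+00  3.0000e-04  1.5180e+00 -4.7620e-01] [ 0.5006 -0.2597  0.4038] [-2.321 -2.114  0.   ] [ 0.027 -0.035  0.025  0.003  0.004  0.003]
[ 0.506 -0.185  0.383] [-0.027 -0.265 -0.964]
1925 0.09109508172929467
((505.14080810546875, -257.0565490722656), (119.4074478149414, 12.93124008178711), 85.0850830078125)
```

View pics/w1.png

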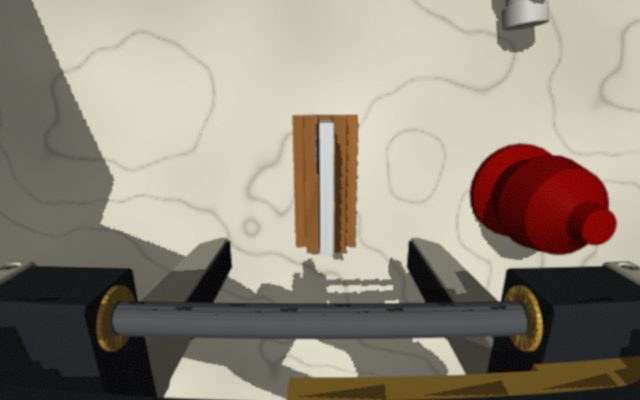

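The plate's centre is at (0.5055, -0.2565) with its axis at 85°, and its top is at z 0.091, all as expected. I tilt 30° in the plate's plane at the hover pose, then check joint 6 at the final pose.

servo_tool --increments '[{"slide":[-126,4.6,113],"dr":[0,0.5236,0],"jaw":0},{"slide":[-126,4.6,113],"dr":[0,0.5236,0],"jaw":0},{"slide":[-126,4.6,113],"dr":[0,0.5236,0],"jaw":0},{"slide":[-126,4.6,113],"dr":[0,0.5236,0],"jaw":0},{"slide":[-126,4.6,113],"dr":[0,0.5236,0],"jaw":0},{"slide":[-126,4.6,113],"dr":[0,0.5236,0],"jaw":0}]'

```text
t: 2.75
tool_pos: [0.4941, -0.3842, 0.292]
orientation: [-2.023, -1.846, -0.54]
force: [0.5, 0.2, 0.2]
opening: 0.093
gripper_force: 0.0
```

```bash
cat > kin.py <<'E'
import numpy as np
from scipy.spatial.transform import Rotation as Ro
from scipy.optimize import least_squares
def fk(q,g):
    a1,h,L1,L2,a3,d6,off=g
    Rz=lambda a:Ro.from_euler('z',a);Ry=lambda a:Ro.from_euler('y',a)
    R1=Rz(q[0]);R2=R1*Ry(q[1]);R3=R2*Ry(q[2])
    p=R1.apply([a1,off,h])+R2.apply([0,0,L1])+R3.apply([a3,0,L2])
    R=R3*Rz(s4*q[3])*Ry(q[4])*Rz(s6*q[5])*Rz(c6)
    return p+R.apply([0,0,d6]),R
s4,s6,c6=1,1,np.pi/2
E
python3 - <<'E'
import kin; from kin import *
from plant import read_state
s=read_state();print(s['t'],s['q'].round(4).tolist(),s['tool_pos'].round(4).tolist(),s['orientation'].round(4).tolist())
D=[([1.15359593,.131093443,1.48919,0,1.52300225,-.0853732],[.19533817,.5670889,.40377662],[-.518774,-3.09802,.00257]),
([-.5695,.0348,1.5908,.0003,1.5180,-.4762],[.5006,-.2597,.4038],[-2.321,-2.114,0]),(s['q'],s['tool_pos'],s['orientation'])]
import json;json.dump([[list(map(float,x)) for x in r] for r in D],open('D.json','w'))
g0=[.1,.4,.4,.4,0,.1,.05]
for kin.s4 in(1,-1):
  for kin.s6 in(1,-1):
   for kin.c6 in(0,np.pi/2,np.pi,-np.pi/2):
    e=[np.linalg.norm((fk(q,g0)[1].inv()*Ro.from_rotvec(o)).as_rotvec()) for q,p,o in D]
    if max(e)<.1: print(kin.s4,kin.s6,kin.c6,e)
    if max(e)<.05:
      r=least_squares(lambda g:np.r_[np.concatenate([fk(q,g)[0]-p for q,p,o in D]),1e-4*(g-g0)],g0);print(r.x.round(4),r.fun[:9].round(4))
E
```

```text
2.75 [-0.8541, 0.4432, 1.3722, 0.3718, 1.6962, -0.7853] [0.4941, -0.3842, 0.292] [-2.023, -1.8457, -0.5403]
1 1 1.5707963267948966 [np.float64(1.610040296981108e-05), np.float64(0.0002749606135956553), np.float64(3.3103687685155813e-16)]
[0.     0.3182 0.3694 0.5534 0.062  0.1914 0.0512] [ 0. -0. -0.  0.  0.  0. -0. -0. -0.]
```

```bash
python3 - <<'E'
import kin; from kin import *
import json;D=json.load(open('D.json'))
lo=np.array([-2.96,-.89,.02,-1.34,0,-2.66]);hi=np.array([2.96,2.26,2.5,4.48,2.73,2.66])
for g0 in ([.0,.3,.4,.5,0,.1,.05],[.15,.3,.4,.4,0,.2,.05]):
  g=least_squares(lambda g:np.r_[np.concatenate([fk(q,g)[0]-p for q,p,o in D]),1e-4*(g-g0)],g0).x;print(g.round(3))
  for th in np.radians([0,20,30,40,45]):
   R0=Ro.from_matrix(np.array([[0,-1,0],[-1,0,0],[0,0,-1.]]).T) # x->-y, y->-x, z down
   R=R0*Ro.from_rotvec([0,th,0]); z=R.apply([0,0,1])
   G=np.array([.478,.2135+.006,.070]);T=G-.167*z
   best=None
   for s in ([.5,.3,1.4,-.3,1.6,-2.6],[.5,.3,1.4,.3,1.6,-2.6]):
    f=lambda q:np.r_[fk(q,g)[0]-T,(R.inv()*fk(q,g)[1]).as_rotvec()]
    r=least_squares(f,s)
    if best is None or r.cost<best.cost:best=r
   r=best
   print(round(np.degrees(th)),r.x.round(3),r.cost.round(6),T.round(3),z.round(2))
E
```

```text
[0.    0.318 0.369 0.553 0.062 0.191 0.051]
0 [ 0.333  0.081  1.86   0.     1.201 -2.809] 0.0 [0.478 0.22  0.237] [ 0.  0. -1.]
20 [ 0.534  0.267  1.694 -0.305  1.373 -2.518] 0.0 [0.478 0.277 0.227] [ 0.   -0.34 -0.94]
30 [ 0.613  0.386  1.6   -0.423  1.484 -2.421] 0.0 [0.478 0.303 0.215] [ 0.   -0.5  -0.87]
40 [ 0.677  0.516  1.502 -0.525  1.603 -2.351] 0.0 [0.478 0.327 0.198] [ 0.   -0.64 -0.77]
45 [ 0.704  0.583  1.452 -0.572  1.664 -2.325] 0.0 [0.478 0.338 0.188] [ 0.   -0.71 -0.71]
[0.    0.318 0.369 0.553 0.062 0.191 0.051]
0 [ 0.333  0.081  1.86   0.     1.201 -2.809] 0.0 [0.478 0.22  0.237] [ 0.  0. -1.]
20 [ 0.534  0.267  1.694 -0.305  1.373 -2.518] 0.0 [0.478 0.277 0.227] [ 0.   -0.34 -0.94]
30 [ 0.613  0.386  1.6   -0.423  1.484 -2.421] 0.0 [0.478 0.303 0.215] [ 0.   -0.5  -0.87]
40 [ 0.677  0.516  1.502 -0.525  1.603 -2.351] 0.0 [0.478 0.327 0.198] [ 0.   -0.64 -0.77]
45 [ 0.704  0.583  1.452 -0.572  1.664 -2.325] 0.0 [0.478 0.338 0.188] [ 0.   -0.71 -0.71]
```

A 25° tilt is enough (joint 6 at about -2.47). I descend, reducing the tilt to 25°, and grip.

servo_tool --increments '[{"slide":[14.6,0,25],"dr":[0,-0.0873,0],"jaw":0},{"slide":[14.6,0,45],"dr":[0,-0.0873,0],"jaw":0},{"slide":[14.6,0,65],"dr":[0,-0.0873,0],"jaw":0},{"slide":[14.6,0,80.6],"dr":[0,-0.0873,0],"jaw":0},{"slide":[14.6,0,80.6],"dr":[0,-0.0873,0],"jaw":0},{"slide":[14.6,0,80.6],"dr":[0,-0.0873,0],"jaw":1},{"slide":[14.6,0,80.6],"dr":[0,-0.0873,0],"jaw":1},{"slide":[14.6,0,80.6],"dr":[0,-0.0873,0],"jaw":1},{"slide":[14.6,0,80.6],"dr":[0,-0.0873,0],"jaw":1},{"slide":[14.6,0,80.6],"dr":[0,-0.0873,0],"jaw":1},{"slide":[14.6,0,80.6],"dr":[0,-0.0873,0],"jaw":1},{"slide":[14.6,0,80.6],"dr":[0,-0.0873,0],"jaw":1}]' --force 55

```text
t: 3.95
tool_pos: [0.4987, -0.3326, 0.2292]
orientation: [-2.077, -1.894, -0.46]
force: [-1.1, 0.7, 0.0]
opening: 0.0417
gripper_force: 0.0
```

```bash
python3 - <<'E'
from h import *
from scipy.spatial.transform import Rotation as Ro
s=read_state();print(s['t'],s['q'].round(3),s['tool_pos'].round(4),s['force'].round(1),s['opening'],s['gripper_force'])
R=Ro.from_rotvec(s['orientation']);print(R.as_matrix().round(3),(s['tool_pos']+R.apply([0,0,.167])).round(4))
E
```

```text
3.95 [-0.779  0.403  1.533  0.334  1.498 -0.761] [ 0.4987 -0.3326  0.2292] [-1.1  0.7  0. ] 0.04166348787102405 0.0
[[ 0.083  0.996  0.039]
 [ 0.902 -0.092  0.421]
 [ 0.423 -0.    -0.906]] [ 0.5051 -0.2623  0.0778]
```

servo_tool --increments '[{"slide":[0,0,0],"dr":[0,0,0],"jaw":1},{"slide":[0,0,0],"dr":[0,0,0],"jaw":1},{"slide":[0,0,0],"dr":[0,0,0],"jaw":1},{"slide":[0,0,0],"dr":[0,0,0],"jaw":1},{"slide":[0,0,0],"dr":[0,0,0],"jaw":1},{"slide":[0,0,0],"dr":[0,0,0],"jaw":1},{"slide":[0,0,0],"dr":[0,0,0],"jaw":1}]'

```text
t: 4.65
tool_pos: [0.4987, -0.3324, 0.2292]
orientation: [-2.077, -1.894, -0.461]
force: [-0.3, -0.3, -0.8]
opening: 0.0115
gripper_force: 55.0
```

```bash
python3 - <<'E'
from h import *
import kin; from kin import *
import json;D=json.load(open('D.json'));g0=[.0,.3,.4,.5,0,.1,.05]
g=least_squares(lambda g:np.r_[np.concatenate([fk(q,g)[0]-p for q,p,o in D]),1e-4*(g-g0)],g0).x
z=np.load('pics/top0.npz');C=cloud(z,z['d']);P=C[215:275,200:250].reshape(-1,3)
Q=P[(P[:,2]>.068)&(P[:,2]<.08)&(P[:,1]<.29)];print('pad',len(Q),cv2.minAreaRect((Q[:,:2]*1000).astype(np.float32)),np.median(Q[:,2]),Q[:,:2].min(0),Q[:,:2].max(0))
s=read_state();R0=Ro.from_rotvec(s['orientation']);q=s['q'];T0=s['tool_pos']
G0=np.array(T0+R0.apply([0,0,.167]))+[0,0,.06];G1=np.array([.478,.165,G0[2]])
for k in np.linspace(0,1,11):
    R=Ro.from_rotvec([0,0,3.239*k])*R0;T=G0+(G1-G0)*k-.167*R.apply([0,0,1])
    r=least_squares(lambda q:np.r_[fk(q,g)[0]-T,(R.inv()*fk(q,g)[1]).as_rotvec()],q);q=r.x
    print(round(k,1),q.round(2),r.cost.round(5),T.round(3))
E
```

```text
pad 91 ((477.72528076171875, 265.5964660644531), (8.611040115356445, 47.930946350097656), 89.244384765625) 0.07471806608199141 [0.45379763 0.26130943] [0.50173501 0.27006809]
0.0 [-0.78  0.34  1.5   0.33  1.59 -0.73] 0.0 [ 0.499 -0.332  0.289]
0.1 [-0.68  0.36  1.47  0.26  1.66 -0.93] 0.0 [ 0.519 -0.288  0.289]
0.2 [-0.56  0.37  1.46  0.19  1.71 -1.13] 0.0 [ 0.537 -0.237  0.289]
0.3 [-0.44  0.37  1.46  0.11  1.74 -1.32] 0.0 [ 0.551 -0.179  0.289]
0.4 [-0.3   0.36  1.47  0.03  1.75 -1.51] 0.0 [ 0.56  -0.117  0.289]
0.5 [-0.16  0.34  1.49 -0.05  1.74 -1.69] 0.0 [ 0.562 -0.052  0.289]
0.6 [-0.02  0.32  1.52 -0.13  1.72 -1.87] 0.0 [0.557 0.014 0.289]
0.7 [ 0.12  0.29  1.56 -0.2   1.68 -2.04] 0.0 [0.544 0.077 0.289]
0.8 [ 0.25  0.25  1.6  -0.27  1.64 -2.22] 0.0 [0.526 0.136 0.289]
0.9 [ 0.38  0.21  1.65 -0.33  1.57 -2.4 ] 0.0 [0.503 0.189 0.289]
1.0 [ 0.5   0.16  1.71 -0.38  1.5  -2.58] 0.0 [0.478 0.236 0.289]
```

servo_tool --increments '[{"slide":[8,0,-17.2],"dr":[0,0,0],"jaw":1},{"slide":[17,0,-36.5],"dr":[0,0,0],"jaw":1},{"slide":[25.4,0,-54.4],"dr":[0,0,0],"jaw":1},{"slide":[25.4,0,-54.4],"dr":[0,0,0],"jaw":1}]'

```text
t: 5.05
tool_pos: [0.4994, -0.3331, 0.2924]
orientation: [-2.08, -1.898, -0.461]
force: [1.4, -0.4, -4.4]
opening: 0.0119
gripper_force: 55.0
```

```bash
python3 - <<'E'
from h import *
from kin import Ro
s=read_state();R0=Ro.from_rotvec(s['orientation']);T0=s['tool_pos']
G0=T0+R0.apply([0,0,.167]);G1=np.array([.478,.165,G0[2]]);print(G0.round(4))
def pose(k):
    R=Ro.from_rotvec([0,0,3.239*k])*R0;return G0+(G1-G0)*k-.167*R.apply([0,0,1]),R
for a,b in((0,12),(12,24)):
    T,R=pose(a/24)
    for j in range(a+1,b+1):
        t,r=pose(j/24); print((1000*R.inv().apply(t-T)).round(0).tolist(),(R.inv()*r).as_rotvec().round(3).tolist())
E
```

```text
[ 0.5064 -0.2633  0.1409]
[17.0, 7.0, 8.0] [0.057, 0.0, -0.122]
[34.0, 13.0, 16.0] [0.113, 0.001, -0.245]
[53.0, 19.0, 25.0] [0.17, 0.001, -0.367]
[73.0, 25.0, 34.0] [0.227, 0.002, -0.49]
[94.0, 30.0, 43.0] [0.283, 0.002, -0.612]
[116.0, 34.0, 54.0] [0.34, 0.003, -0.735]
[138.0, 37.0, 64.0] [0.397, 0.003, -0.857]
[161.0, 40.0, 75.0] [0.453, 0.004, -0.98]
[185.0, 41.0, 86.0] [0.51, 0.004, -1.102]
[209.0, 41.0, 97.0] [0.567, 0.005, -1.225]
[234.0, 39.0, 108.0] [0.623, 0.005, -1.347]
[259.0, 37.0, 120.0] [0.68, 0.006, -1.47]
[2.0, 27.0, 1.0] [0.057, 0.0, -0.122]
[6.0, 54.0, 3.0] [0.113, 0.001, -0.245]
[10.0, 81.0, 5.0] [0.17, 0.001, -0.367]
[16.0, 107.0, 8.0] [0.227, 0.002, -0.49]
[22.0, 133.0, 11.0] [0.283, 0.002, -0.612]
[30.0, 158.0, 14.0] [0.34, 0.003, -0.735]
[38.0, 181.0, 18.0] [0.397, 0.003, -0.857]
[47.0, 204.0, 23.0] [0.453, 0.004, -0.98]
[57.0, 226.0, 27.0] [0.51, 0.004, -1.102]
[67.0, 247.0, 32.0] [0.567, 0.005, -1.225]
[77.0, 266.0, 37.0] [0.623, 0.005, -1.347]
[87.0, 284.0, 41.0] [0.68, 0.006, -1.47]
```

servo_tool --increments '[{"slide":[8,3,4],"dr":[0.028,0,-0.061],"jaw":1},{"slide":[17,7,8],"dr":[0.057,0,-0.122],"jaw":1},{"slide":[34,13,16],"dr":[0.113,0.001,-0.245],"jaw":1},{"slide":[53,19,25],"dr":[0.17,0.001,-0.367],"jaw":1},{"slide":[73,25,34],"dr":[0.227,0.002,-0.49],"jaw":1},{"slide":[94,30,43],"dr":[0.283,0.002,-0.612],"jaw":1},{"slide":[116,34,54],"dr":[0.34,0.003,-0.735],"jaw":1},{"slide":[138,37,64],"dr":[0.397,0.003,-0.857],"jaw":1},{"slide":[161,40,75],"dr":[0.453,0.004,-0.98],"jaw":1},{"slide":[185,41,86],"dr":[0.51,0.004,-1.102],"jaw":1},{"slide":[209,41,97],"dr":[0.567,0.005,-1.225],"jaw":1},{"slide":[234,39,108],"dr":[0.623,0.005,-1.347],"jaw":1},{"slide":[259,37,120],"dr":[0.68,0.006,-1.47],"jaw":1}]'

```text
t: 6.35
tool_pos: [0.5614, -0.0505, 0.2885]
orientation: [-0.049, -2.703, -0.021]
force: [1.1, 0.3, -4.5]
opening: 0.0115
gripper_force: 55.0
```

servo_tool --increments '[{"slide":[2,27,1],"dr":[0.057,0,-0.122],"jaw":1},{"slide":[6,54,3],"dr":[0.113,0.001,-0.245],"jaw":1},{"slide":[10,81,5],"dr":[0.17,0.001,-0.367],"jaw":1},{"slide":[16,107,8],"dr":[0.227,0.002,-0.49],"jaw":1},{"slide":[22,133,11],"dr":[0.283,0.002,-0.612],"jaw":1},{"slide":[30,158,14],"dr":[0.34,0.003,-0.735],"jaw":1},{"slide":[38,181,18],"dr":[0.397,0.003,-0.857],"jaw":1},{"slide":[47,204,23],"dr":[0.453,0.004,-0.98],"jaw":1},{"slide":[57,226,27],"dr":[0.51,0.004,-1.102],"jaw":1},{"slide":[67,247,32],"dr":[0.567,0.005,-1.225],"jaw":1},{"slide":[77,266,37],"dr":[0.623,0.005,-1.347],"jaw":1},{"slide":[87,284,41],"dr":[0.68,0.006,-1.47],"jaw":1},{"slide":[87,284,41],"dr":[0.68,0.006,-1.47],"jaw":1},{"slide":[87,284,41],"dr":[0.68,0.006,-1.47],"jaw":1}]'

```text
t: 7.75
tool_pos: [0.4773, 0.2363, 0.2906]
orientation: [1.987, -1.974, 0.426]
force: [0.8, -0.6, -3.7]
opening: 0.0118
gripper_force: 55.0
```

```bash
python3 - <<'E'
from h import *
from kin import Ro
s=read_state();R=Ro.from_rotvec(s['orientation']);print(s['t'],s['q'].round(3),s['force'].round(1),s['opening'])
print(R.as_matrix().round(4),(s['tool_pos']+R.apply([0,0,.167])).round(4))
p,im,d=snap('scene','s2');p2,im2,d2=snap('top','t2')
C=cloud(p2,d2);P=C.reshape(-1,3);Q=P[(d2.ravel()>0)&(P[:,2]>.1)&(P[:,2]<.17)&(abs(P[:,0]-.478)<.03)&(P[:,1]>.05)&(P[:,1]<.27)]
print(len(Q),Q.min(0),Q.max(0))
w,iw,dw=snap('wrist','w2')
a=cv2.resize(im[60:220,230:430],(400,320));b=cv2.resize(im2[170:290,150:300],(400,320));c=cv2.resize(iw,(400,250))
c=np.vstack([c,np.zeros((70,400,3),np.uint8)])
cv2.imwrite('pics/m2.png',np.vstack([np.hstack([a,b]),np.hstack([c,0*c])])[:570,:,::-1])
E
```

```text
7.75 [ 0.495  0.16   1.702 -0.374  1.504 -2.586] [ 0.8 -0.6 -3.7] 0.011751898202497855
[[ 0.0078 -1.     -0.0058]
 [-0.9087 -0.0047 -0.4174]
 [ 0.4173  0.0085 -0.9087]] [0.4764 0.1666 0.1389]
475 [0.45404529 0.10295608 0.10055472] [0.49771805 0.20038246 0.16979024]
```

View pics/m2.png

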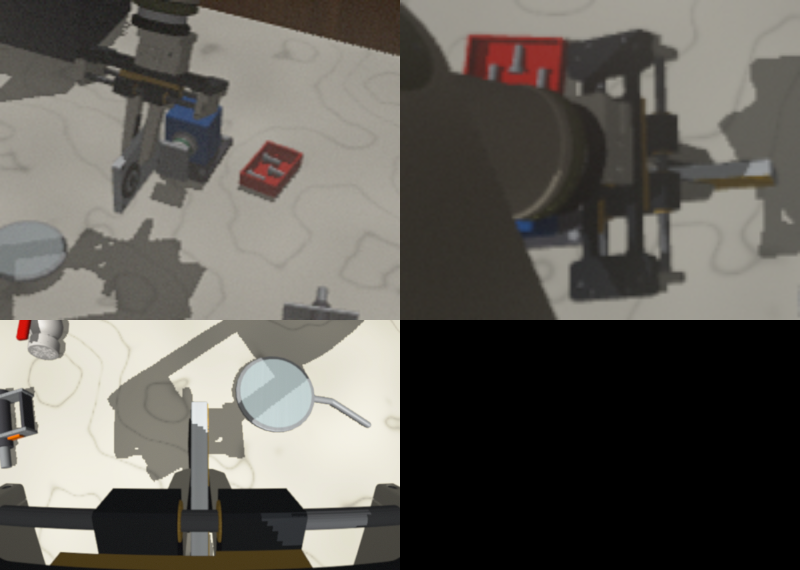

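The scene picture shows the sealed face towards the far side (ring at about (128,180) in the crop), with the plate just in front of the pad. Next I measure the plate's top edge with the wrist depth.

```bash
python3 - <<'E'
from h import *
for f in('w2','t2'):
    z=np.load(f'pics/{f}.npz');d=z['d'];C=cloud(z,d);P=C.reshape(-1,3)
    Q=P[(d.ravel()>0)&(P[:,2]>.142)&(P[:,2]<.164)&(abs(P[:,0]-.478)<.02)&(P[:,1]>.08)&(P[:,1]<.15)]
    if len(Q)<9: print(f,len(Q));continue
    top=Q; a=np.polyfit(Q[:,1],Q[:,0],1);b=np.polyfit(Q[:,1],Q[:,2],1)
    print(f,len(Q),'dx/dy',a,'dz/dy',b,Q.min(0),Q.max(0),cv2.minAreaRect((Q[:,:2]*1000).astype(np.float32)))
E
```

```text
w2 2839 dx/dy [0.00150107 0.47605172] dz/dy [0.0072605  0.15122428] [0.46978338 0.10223859 0.14552916] [0.48274559 0.14991216 0.15436149] ((476.287353515625, 126.06939697265625), (12.754495620727539, 47.68635559082031), 0.33314821124076843)
t2 150 dx/dy [-0.01242831  0.47698402] dz/dy [0.02058265 0.14958715] [0.46947554 0.10328245 0.14276294] [0.48229287 0.1499825  0.15650407] ((475.8645324707031, 126.63247680664062), (46.689483642578125, 12.796070098876953), 89.90898895263672)
```

servo_tool --increments '[{"slide":[-10,-0.2,11],"dr":[0.003,0,0],"jaw":1},{"slide":[-20,-0.3,21],"dr":[0.006,0,0],"jaw":1},{"slide":[-30,-0.4,31],"dr":[0.009,0,0],"jaw":1},{"slide":[-40,-0.4,41],"dr":[0.009,0,0],"jaw":1},{"slide":[-47,-0.4,48],"dr":[0.009,0,0],"jaw":1},{"slide":[-51.9,-0.4,53.2],"dr":[0.009,0,0],"jaw":1},{"slide":[-51.9,-0.4,53.2],"dr":[0.009,0,0],"jaw":1},{"slide":[-51.9,-0.4,53.2],"dr":[0.009,0,0],"jaw":1}]'

```text
t: 8.7
tool_pos: [0.4778, 0.2614, 0.2218]
orientation: [1.994, -1.976, 0.437]
force: [0.4, -0.1, -3.8]
opening: 0.0113
gripper_force: 55.0
```

```bash
cat > st.py <<'E'
from h import *
from kin import Ro
import sys
s=read_state();R=Ro.from_rotvec(s['orientation']);print(s['t'],s['q'].round(3),s['force'].round(1),s['opening'],s['gripper_force'])
M=R.as_matrix();print(M.round(4),(s['tool_pos']+R.apply([0,0,.167])).round(4))
z,im,d=snap('wrist',sys.argv[1]);P=cloud(z,d).reshape(-1,3)
Q=P[(d.ravel()>0)&(P[:,2]>.072)&(P[:,2]<.095)&(abs(P[:,0]-.478)<.02)&(P[:,1]>.08)&(P[:,1]<.19)]
q=Q[Q[:,1]<Q[:,1].min()+.045]
print(len(Q),'x',q[:,0].min(),q[:,0].max(),'yend',Q[:,1].min(),'dx/dy',np.polyfit(q[:,1],q[:,0],1)[0],'z line',np.polyfit(q[:,1]-Q[:,1].min(),q[:,2],1))
E
python3 st.py w3
```

```text
8.7 [ 0.534  0.278  1.703 -0.376  1.397 -2.507] [ 0.4 -0.1 -3.8] 0.011306881735262519 54.981279373168945
[[ 0.0083 -1.      0.0052]
 [-0.9089 -0.0097 -0.4168]
 [ 0.4169 -0.0012 -0.909 ]] [0.4787 0.1918 0.07  ]
4609 x 0.47146473644955234 0.4846409279981352 yend 0.12821169832805346 dx/dy -0.004396306822769043 z line [0.0077662  0.08273158]
```

servo_tool --increments '[{"slide":[-4.5,0,-2.1],"dr":[0,0,0],"jaw":1},{"slide":[-9.1,-0.1,-4.2],"dr":[0,0,0],"jaw":1},{"slide":[-12,-0.1,-5.5],"dr":[0,0,0],"jaw":1},{"slide":[-15,-0.2,-6.9],"dr":[0,0,0],"jaw":1},{"slide":[-18.2,-0.2,-8.3],"dr":[0,0,0],"jaw":1},{"slide":[-18.2,-0.2,-8.3],"dr":[0,0,0],"jaw":1},{"slide":[-18.2,-0.2,-8.3],"dr":[0,0,0],"jaw":1}]'

```text
t: 9.45
tool_pos: [0.4778, 0.281, 0.2217]
orientation: [1.993, -1.975, 0.438]
force: [0.6, -5.8, -1.0]
opening: 0.0113
gripper_force: 55.0
```

```bash
python3 st.py w4
```

```text
9.45 [ 0.562  0.307  1.669 -0.369  1.413 -2.484] [ 0.6 -5.8 -1. ] 0.01131023238273324 54.98861074447632
[[ 0.0081 -1.      0.005 ]
 [-0.9085 -0.0094 -0.4179]
 [ 0.4179 -0.0012 -0.9085]] [0.4787 0.2112 0.07  ]
2495 x 0.4718702633583893 0.48464607904003043 yend 0.14717618106785096 dx/dy -0.004526330536556953 z line [0.00648325 0.08288639]
```

servo_tool --increments '[{"slide":[-1.6,0,-0.7],"dr":[0,0,0],"jaw":1},{"slide":[-3.2,0,-1.5],"dr":[0,0,0],"jaw":1},{"slide":[-4.8,0,-2.2],"dr":[0,0,0],"jaw":1},{"slide":[-4.8,0,-2.2],"dr":[0,0,0],"jaw":1},{"slide":[-4.8,0,-2.2],"dr":[0,0,0],"jaw":1},{"slide":[-4.8,0,-2.2],"dr":[0,0,0],"jaw":1},{"slide":[-4.8,0,-2.2],"dr":[0,0,0],"jaw":1}]'

```text
t: 10.2
tool_pos: [0.4779, 0.2855, 0.2217]
orientation: [1.992, -1.975, 0.439]
force: [1.3, -9.0, -0.0]
opening: 0.0119
gripper_force: 55.0
```

```bash
python3 st.py w5; python3 - <<'E'
from h import *
p,im,d=snap('scene','s5')
cv2.imwrite('pics/s5c.png',cv2.resize(im[80:220,240:420],None,fx=4,fy=4,interpolation=2)[:,:,::-1])
for n in('scene',):pass
print(read_state()['force'])
E
```

```text
10.2 [ 0.569  0.314  1.66  -0.368  1.418 -2.478] [ 1.3 -9.  -0. ] 0.011939075292520957 54.98923122882843
[[ 7.600e-03 -1.000e+00  4.400e-03]
 [-9.078e-01 -8.700e-03 -4.193e-01]
 [ 4.193e-01 -9.000e-04 -9.078e-01]] [0.4786 0.2155 0.0701]
2224 x 0.47180925337228924 0.4845535948483872 yend 0.15153906064910855 dx/dy -0.004594889657389415 z line [0.00439619 0.08313355]
[ 0.3485185  -8.66230257  0.92024018]
```

View pics/s5c.png

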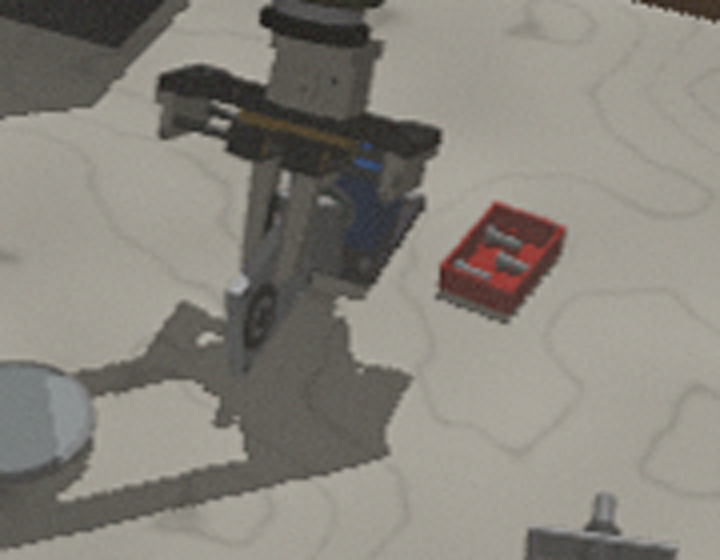

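The plate is upright and low against the pad, with the ring facing the far side. The force reads about 8.8 N, which agrees with about 10.5 mm of travel, so I add 1.7 mm.

servo_tool --increments '[{"slide":[-0.8,0,-0.4],"dr":[0,0,0],"jaw":1},{"slide":[-1.6,0,-0.7],"dr":[0,0,0],"jaw":1},{"slide":[-1.6,0,-0.7],"dr":[0,0,0],"jaw":1},{"slide":[-1.6,0,-0.7],"dr":[0,0,0],"jaw":1},{"slide":[-1.6,0,-0.7],"dr":[0,0,0],"jaw":1},{"slide":[-1.6,0,-0.7],"dr":[0,0,0],"jaw":1},{"slide":[-1.6,0,-0.7],"dr":[0,0,0],"jaw":1},{"slide":[-1.6,0,-0.7],"dr":[0,0,0],"jaw":1},{"slide":[-1.6,0,-0.7],"dr":[0,0,0],"jaw":1},{"slide":[-1.6,0,-0.7],"dr":[0,0,0],"jaw":1}]'

```text
t: 11.3
tool_pos: [0.4779, 0.2871, 0.2217]
orientation: [1.991, -1.975, 0.439]
force: [0.1, -9.7, 0.9]
opening: 0.0118
gripper_force: 55.0
```

```bash
python3 st.py w6; python3 -c "
from h import *
for i in range(3): read_camera('wrist');print(read_state()['force'].round(1))"
```

```text
11.3 [ 0.571  0.317  1.657 -0.368  1.42  -2.477] [ 0.1 -9.7  0.9] 0.011789078106040027 54.98931348323822
[[ 7.500e-03 -1.000e+00  4.400e-03]
 [-9.076e-01 -8.600e-03 -4.197e-01]
 [ 4.197e-01 -8.000e-04 -9.077e-01]] [0.4786 0.217  0.0701]
2135 x 0.4717985235447912 0.48447961647393845 yend 0.15281839821666088 dx/dy -0.004782914282504724 z line [0.00490814 0.08318385]
[ 0.7 -9.2  1.1]
[ 0.4 -9.6  0.9]
[ 0.8 -8.3  0.6]
```

The force is steady at about 9.4 N and the plate is square, level and centred, so I hand it in.

```bash
python3 -c "
from plant import *
print(close_job())"
```

```text
the job is handed in; nothing more can be done
None
```

Job handed in after about 11.5 s of robot time: the cover is turned with its seal towards you, upright about 3 mm above the bench. I'm still gripping it and pressing it squarely on the middle of the stop's pad at about 9.4 N (around 12 mm of travel by camera; I couldn't see the green band itself).

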